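# Square an embossed panel into the fence corner and turn on the vacuum

### The arm

A 6-joint arm with a two-finger parallel gripper is mounted at the origin on the work surface. World frame = base frame: x ahead of the robot, y to its left, z up, the work surface at z = 0. Lengths are in m, angles in rad, forces in N, time in s.
With the tool pointing down it reaches from about 0.425 to 0.95 m from the base axis. Payload 14.7 kg.
Tool frame: the origin (TCP) lies between the finger pads, 19 mm behind the fingertips; this is the grasp point; z points along the fingers, y is the direction in which the jaws open and shut (so a half turn about z gives the same grasp; the last joint's range is limited). The gripper opens to 85 mm and grips with 20 to 120 N. Pads are 22 mm wide; open, the fingers measure 114 mm over their backs; the gripper's body (76 mm by 85 mm) begins 54 mm behind the grasp point. The pads swing forward as they close: fully open they stand 13 mm farther back than shut.
Start: joints at [1.223, 0.48, 1.596, -0, 1.065, -0.047], TCP at [0.193, 0.621, 0.25] pointing down, gripper open.
Joint ranges: [-2.75, 2.75], [-0.82, 2.05], [0.23, 2.67], [-1.56, 4.7], [0.09, 2.69], [-2.92, 2.92]. Speed limits (rad/s): [1.89, 1.89, 2.39, 3.01, 3.01, 3.01].

### API

Orientations are given as a unit quaternion [w, x, y, z].
In Python, from workcell import manip gives the robot as it stands.
- The arm moves only by the shell command python3 -m creep 'ROWS' [OPENING] [FORCE]. ROWS is a JSON object of lists of equal length, an entry for each row: "xyz": the shift along the tool's x, y, z in mm, a list of three; "delta_rot": the turn, a rotation vector about the tool's x, y, z in degrees, a list of three. In form: {"xyz": [[x, y, z], ...], "delta_rot": [[rx, ry, rz], ...]}. A call has 1 to 5 rows; each row shifts and turns the commanded pose from where the row before left it, along the tool's axes as they then stand; what a row does not reach is not made up. A row lasts 1/8 s, in which the tool goes at most 62.5 mm and 10.7 degrees, less where a joint would pass 70% of its speed; a pose out of reach is approached as far as the arm can. A call with a gripper value outside its range is refused whole. OPENING is the opening, from 0 (shut) to 1 (fully open), set as the call begins (- or left out, the last holds). The fingers move at their own pace and stop on an object; FORCE is the grip in N (left out, the last holds). Time passes only in rows, so rows that do not move let the fingers close. It gives the time, the measured TCP pose, the force and the opening at its end, in the units of the state.
- manip.state(): the state, without advancing time (a new reading comes with each control period).
- manip.snapshot(name): name is "scene" or "top"; returns the picture (480x640x3 uint8, blue, green, red); there is no depth.
- manip.camera_info(name): a dict with "mtx" (3x3 intrinsics, pixels), "k1" (the pictures are not rectified: a ray, as slopes to the right and down, at radius r is drawn at 1 + k1 r^2 times it, then the intrinsics apply), "xyz" and "rotation" of the camera in the world. Camera axes: x right, y up, looking along -z (the intrinsics and any distortion apply to the point x, -y, -z); pixel columns grow to the right and rows downward; lengths in m; the calibration is good to about 2 mm. A picture is of the moment at which its call begins. camera_info takes no time and is no camera call.
- manip.hand_in(): hands the job in, once; it reports no verdict.
The state is a dict: "time": time; "joint_positions": joint angles; "joint_vel": joint speeds; "joint_torque": joint torques, N m; "ee_pos": TCP position; "tcp_rot": TCP orientation; "contact_force": force on the tool from outside, world axes, zero at the start; "ft_torque": the same for the moment, N m; "grip_width": finger opening in m.
Only numpy, scipy, OpenCV 4.12 (cv2) and the standard library are available. Lean on these libraries where they do the work, as an engineer would, in place of code of your own. Each camera call takes 0.05 s, during which the arm holds its last target. There are 200 camera calls.

### The job

Push the metal-faced panel block across the grey holding board until it sits square and flush against both steel fence bars, in the corner. Then turn the black knob on the sloped valve box fully clockwise to its end stop, so that the vacuum holds the panel. Leave the other things on the bench where they are.

Things in the scene. Friction and masses are not known exactly. Their poses are not given: they have to be found in the camera images.
- panel: the work: plywood block faced with aluminium sheet with raised spirals, 110 (its x) x 140 (its y) x 30 mm high, about 0.4 kg, lying loose and askew on the holding board, too wide to grip. Origin: centre of its underside. Its 140 mm side goes against the far fence, its 110 mm side against the left fence
- board: the vacuum holding board, fixed: grey plate 280 (x) x 270 (y) x 12 mm with a grid of small dark holes and two steel fence bars, 16 mm thick, standing 20 mm above the plate: one along its far (+x) edge, one along its left (+y) edge. Origin: centre of its underside, on the bench (z = 0)
- corner (a point): the point on the board's top face where the inner faces of the fences would meet, at (120, 115, 12) mm in the board's frame, axes as the board's: far fence's face at x = 0, left fence's at y = 0. The panel is home with its centre at (-55, -70) mm from here. The fences leave the very corner open
- valve_box: the vacuum valve box, fixed: grey, 130 x 130 mm, 112 mm high; its upper face slopes at 35 degrees, the normal pointing up and to its own front (its -x), and carries the knob. Origin: centre of its underside, on the bench. A copper pipe at its back bends forward and holds a round gauge over the knob, so a tool pointing straight down has no room there: hold it square to the slope
- valve_grip (a point): a point on the knob's axis at the height to grip it. The knob is black, 44 mm across, with an upright bar grip. Axes turn with the knob: x along the bar, y across it (the fingers close along y), z out of the sloped face along the knob's axis
- valve (a joint): knob angle in rad: 0 is fully anticlockwise (bar pointing straight up the slope), grows clockwise as seen looking at the knob's face, 1.4 is the clockwise end stop
- punch: bystander: a square steel punch, 110 x 11 x 11 mm, lying along its x. Origin: centre of its underside
- level: bystander: a small black spirit level, 22 x 140 x 40 mm. Origin: centre of its underside
- marker: bystander: a blue marker, 130 x 12 x 12 mm, lying along its x. Origin: centre of its underside
- hammer: bystander: a hammer 240 mm long, lying along its x. Origin: centre of its underside
- carton: bystander: a small cardboard carton, 60 x 85 x 42 mm. Origin: centre of its underside
- bottle: bystander: a brown glass bottle, 60 mm across, 200 mm tall. Origin: centre of its underside
- gauge (a point): centre of the round gauge above the knob, fixed to the valve box: 42 mm across, 22 mm thick, its face to the box's front; the copper pipe, 12 mm thick, runs from it 50 mm backwards and then down to the box

How it is judged:
By the outcome, as a careful person would: the job done as asked, in the order asked, and still so for the second after the job is handed in, with the robot touching nothing.
It also fails if it takes over 72 s, if anything falls off the work surface, if the arm or the gripper's body presses on something with over 40 N, if the wrist force passes 120 N, or if a joint passes its speed limit or range.

## Working session

There is one attempt and no reset: what is moved stays moved. The work goes in short steps, Python scripts to look and compute and a shell command to move; the robot and the scene stay as the last step left them, time stands still between calls to the robot, and variables do not carry over. Pictures are saved under pics/ and viewed, about 8 in all and at most 12, crops included, and the job is handed in when it is done.

```bash
mkdir -p pics; python3 - <<'E'
from workcell import manip
import cv2
for n in("scene","top"):
    cv2.imwrite(f"pics/{n}0.png",manip.snapshot(n)); print(n,manip.camera_info(n))
print(manip.state())
E
```

```text
scene {'mtx': array([[440.09513595,   0.        , 319.44535981],
       [  0.        , 440.09513595, 238.58561317],
       [  0.        ,   0.        ,   1.        ]]), 'k1': -0.055498232423230494, 'xyz': array([ 1.05034776, -0.13432278,  0.91726013]), 'rotation': array([0.8007933 , 0.24314343, 0.16763345, 0.52106659])}
top {'mtx': array([[480.08414208,   0.        , 316.48205446],
       [  0.        , 480.08414208, 241.91877133],
       [  0.        ,   0.        ,   1.        ]]), 'k1': -0.023984334792764715, 'xyz': array([0.43280706, 0.05593862, 1.15078951]), 'rotation': array([ 0.71286636,  0.04598696, -0.05549636, -0.69758649])}
{'time': 0.1, 'joint_positions': array([ 1.22337726e+00,  4.80768731e-01,  1.59681073e+00, -3.29778814e-05,
        1.06508438e+00, -4.66006957e-02]), 'joint_vel': array([ 0.00056741, -0.00257994, -0.00367947,  0.00053832,  0.00092384,
        0.00277358]), 'joint_torque': array([ 4.67954178e-04, -9.52263522e+01, -4.31038284e+01,  1.07459419e-05,
        5.27741213e-03,  4.43571400e-05]), 'ee_pos': array([0.19246907, 0.6204904 , 0.24943686]), 'tcp_rot': array([-9.06945272e-05,  1.49834786e-01,  9.88710903e-01, -5.28057534e-04]), 'contact_force': array([ 0.19113334, -0.45858215,  0.1152912 ]), 'ft_torque': array([0.00149008, 0.03152814, 0.04220016]), 'grip_width': 0.08526998111911105}
```

View pics/scene0.png

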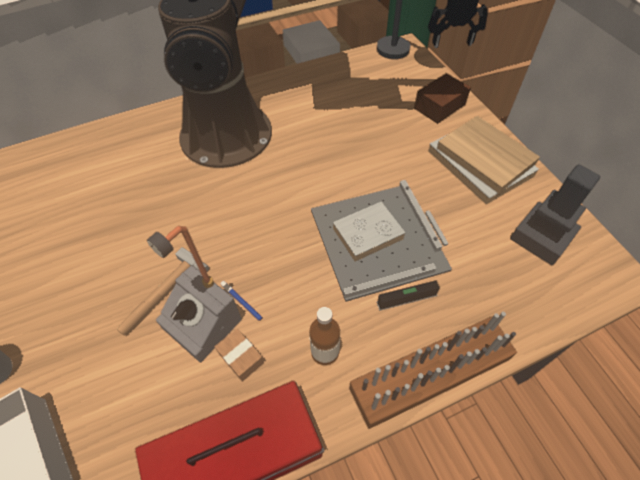

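View pics/top0.png

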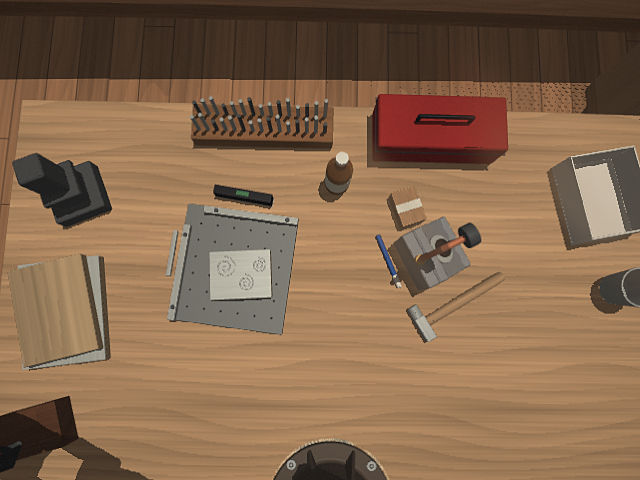

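The top view shows the board at about (165-300, 205-335), with the panel at (240,275). The valve box is at (430,255), with the gauge at (470,235). Next I'll enlarge crops of both.

```bash
cat > h.py <<'E'
import numpy as np, cv2
from workcell import manip
from scipy.spatial.transform import Rotation as R
def Q(q): return R.from_quat(np.asarray(q)[[1,2,3,0]])
def ray(n,u,v):
    c=manip.camera_info(n); K=c["mtx"]
    p=cv2.undistortPoints(np.array([[[u,v]]],float),K,np.array([c["k1"],0,0,0.]))[0,0]
    return c["xyz"],Q(c["rotation"]).apply([p[0],-p[1],-1])
def at(n,u,v,z):
    o,d=ray(n,u,v); return o+d*(z-o[2])/d[2]
def proj(n,P):
    c=manip.camera_info(n); K=c["mtx"]
    q=Q(c["rotation"]).inv().apply(np.atleast_2d(P)-c["xyz"])*[1,-1,-1]
    s=q[:,:2]/q[:,2:]; s=s*(1+c["k1"]*(s**2).sum(1,keepdims=True))
    return s*K[0,0]+K[:2,2]
def crop(n,out,x0,y0,x1,y1,f,img=None):
    im=manip.snapshot(n) if img is None else img
    im=cv2.resize(im[y0:y1,x0:x1],None,fx=f,fy=f,interpolation=cv2.INTER_CUBIC)
    st=20
    for x in range((x0+st-1)//st*st,x1,st): cv2.putText(im,str(x),(int((x-x0+.5)*f),10),0,.35,(0,255,255));cv2.line(im,(int((x-x0+.5)*f),12),(int((x-x0+.5)*f),18),(0,255,255))
    for y in range((y0+st-1)//st*st,y1,st): cv2.putText(im,str(y),(0,int((y-y0+.5)*f)),0,.35,(0,255,255));cv2.line(im,(24,int((y-y0+.5)*f)),(30,int((y-y0+.5)*f)),(0,255,255))
    cv2.imwrite(out,im)
E
python3 - <<'E'
from h import *
t=cv2.imread("pics/top0.png"); s=cv2.imread("pics/scene0.png")
crop("top","pics/b0.png",160,195,310,340,4,t)
a="pics/v0.png"; crop("top",a,365,180,505,350,3.4,t); A=cv2.imread(a)
crop("scene",a,115,220,275,390,3.4,s); B=cv2.imread(a)
h=min(len(A),len(B)); o=np.hstack([A[:h,:],B[:h]])[:, :]; print(o.shape)
cv2.imwrite(a,cv2.resize(o,None,fx=min(1,800/o.shape[1]),fy=min(1,800/o.shape[1])))
E
```

```text
(578, 1020, 3)
```

View pics/b0.png

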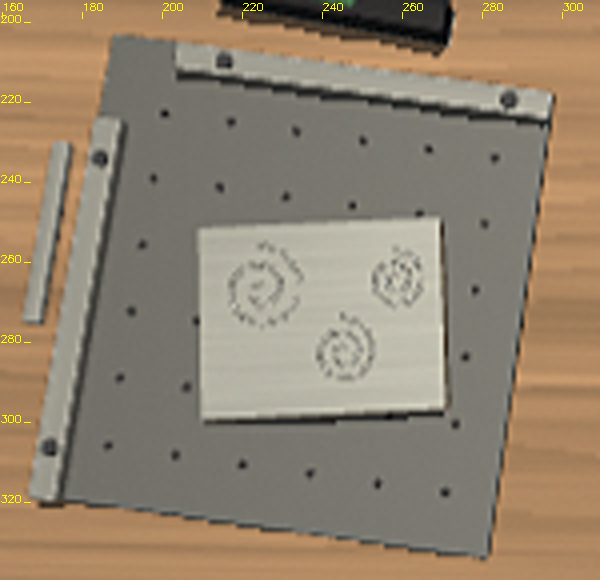

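View pics/v0.png

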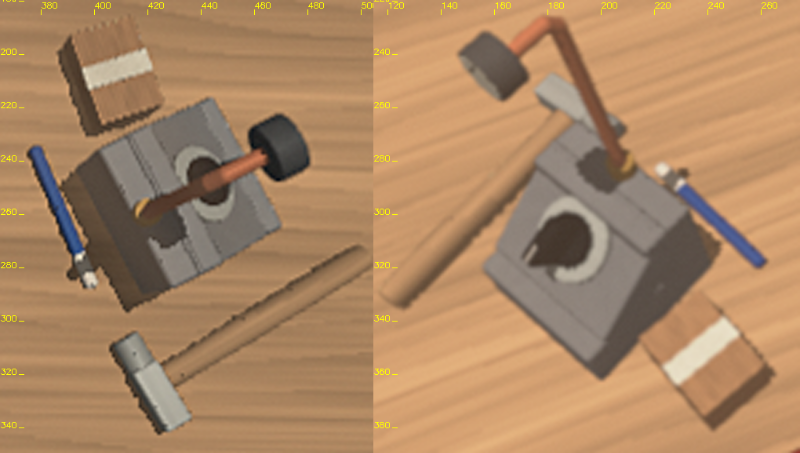

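Crop readings, top view, in view px: board plate corners (112,36) and (491,557), fence end (30,498), panel top corners (197,228), (438,217), (445,410), (202,420). On the valve crop, the ring centre is near (207,184) on the left and (565,238) on the right, and the pipe base is at the box's back, on the +y side.

```bash
cat > fit0.py <<'E'
from h import *
from scipy.optimize import least_squares
b=lambda x,y:(160+x/4-.375,195+y/4-.375)
def pose(n,model,px,x0):
    f=lambda p:(proj(n,np.c_[R.from_euler('z',p[2]).apply(model)[:,:2]+p[:2],np.array(model)[:,2]])-px).ravel()
    r=least_squares(f,x0); return r.x,np.abs(r.fun).max()
def W(p,x,y): c,s=np.cos(p[2]),np.sin(p[2]); return np.array([p[0]+c*x-s*y,p[1]+s*x+c*y])
if __name__=="__main__":
    bm=np.array([[.140,.135,.012],[-.14,-.135,.012],[-.14,.135,.032]])
    B,e=pose("top",bm,[b(112,36),b(491,557),b(30,498)],[.5,.2,-.1]); print("board",B,np.degrees(B[2]),e)
    pm=np.array([[.055,.07,.042],[.055,-.07,.042],[-.055,-.07,.042],[-.055,.07,.042]])
    P,e=pose("top",pm,[b(197,228),b(438,217),b(445,410),b(202,420)],[.5,.2,0]); print("panel",P,np.degrees(P[2]),e)
    print("corner",W(B,.12,.115),"home",W(B,.065,.045))
    t=lambda x,y:(365+x/2.667-.3,180+y/2.667-.3); s=lambda x,y:(115+(x-373.3)/2.667-.3,220+y/2.667-.3)
    # box: back top edge, bottom edge of back
    for q,z in[((102,150),.112),((168,290),.112),((62,185),0),((127,311),0),((212,98),.03),((281,228),.03)]: print(q,at("top",*t(*q),z))
    def tri(a,c):
        o1,d1=ray("top",*t(*a)); o2,d2=ray("scene",*s(*c))
        k=np.linalg.lstsq(np.c_[d1,-d2],o2-o1,rcond=None)[0]; p1=o1+k[0]*d1;p2=o2+k[1]*d2
        return (p1+p2)/2,np.linalg.norm(p1-p2)
    print("ring",tri((207,184),(565,238)));print("pipebase",tri((145,210),(625,162)));print("gauge",tri((279,148),(492,67)))
    print("frontL",tri((281,228),(537,160)))
E
python3 fit0.py
```

```text
board [ 0.53233139  0.23553639 -0.10199652] -5.843970232312292 0.9649136317276827
panel [0.51417552 0.21811022 0.06875373] 3.939298826305977 0.4636548170195738
corner [0.66341701 0.33772035] home [0.60157547 0.27368423]
(102, 150) [ 0.6008039  -0.14627035  0.112     ]
(168, 290) [ 0.4868637  -0.19956927  0.112     ]
(62, 185) [ 0.58586732 -0.1314052   0.        ]
(127, 311) [ 0.47314563 -0.18989672  0.        ]
(212, 98) [ 0.66356427 -0.26156799  0.03      ]
(281, 228) [ 0.5478541  -0.32102165  0.03      ]
ring (array([ 0.57715581, -0.24015161,  0.09076709]), np.float64(0.0026441349788194225))
pipebase (array([ 0.55063744, -0.17847485,  0.12316176]), np.float64(0.0007425002584150992))
gauge (array([ 0.57197475, -0.22560693,  0.31512818]), np.float64(0.0009257658339470568))
frontL (array([ 0.5385666 , -0.25544247,  0.16294054]), np.float64(0.040791772146000535))
```

```bash
cat >> h.py <<'E'
B=np.array([.53233,.23554,-.10200])
def b2w(x,y): c,s=np.cos(B[2]),np.sin(B[2]); return np.array([B[0]+c*x-s*y,B[1]+s*x+c*y])
def w2b(p): c,s=np.cos(B[2]),np.sin(B[2]); d=np.asarray(p)[:2]-B[:2]; return np.array([c*d[0]+s*d[1],-s*d[0]+c*d[1]])
def down(yang): # tool down, tool y at angle (deg)
    a=np.radians(yang); y=np.array([np.cos(a),np.sin(a),0]); z=np.array([0,0,-1.]); return R.from_matrix(np.c_[np.cross(y,z),y,z])
def go(pos,rot):
    s=manip.state(); r=Q(s["tcp_rot"])
    print("turn deg (tool)",np.degrees((r.inv()*rot).as_rotvec()).round(2),"then shift mm in target axes",(rot.inv().apply(np.asarray(pos)-s["ee_pos"])*1e3).round(1),"t",s["time"])
E
python3 -c "
from h import *
p=b2w(-.114,-.019); print(p); go([*p,.2],down(84.16))
go([*b2w(-.03,-.019),.2],down(84.16))"
```

```text
[0.41698787 0.2282466 ]
turn deg (tool) [-6.000e-02 -1.000e-02 -1.139e+01] then shift mm in target axes [-263.3 -367.4   49.4] t 0.1
turn deg (tool) [-6.000e-02 -1.000e-02 -1.139e+01] then shift mm in target axes [-347.3 -367.4   49.4] t 0.1
```

```bash
python3 -m creep '{"xyz":[[0,0,0],[0,0,0],[-26,-37,0],[-26,-37,0],[-26,-37,0]],"delta_rot":[[0,0,-5.7],[0,0,-5.7],[0,0,0],[0,0,0],[0,0,0]]}' 0.6 && python3 -m creep '{"xyz":[[-26,-37,0],[-26,-37,0],[-26,-37,0],[-26,-37,0],[-26,-37,10]],"delta_rot":[[0,0,0],[0,0,0],[0,0,0],[0,0,0],[0,0,0]]}' && python3 -m creep '{"xyz":[[-26,-37,20],[-29,-34,20],[0,0,50],[0,0,50],[0,0,0]],"delta_rot":[[0,0,0],[0,0,0],[0,0,0],[0,0,0],[0,0,0]]}'
python3 -c "
from h import *
go([*b2w(-.114,-.019),.036],down(84.16)); print(w2b(manip.state()['ee_pos']))
crop('scene','pics/p1.png',280,140,480,290,4)"
```

```text
time: 0.72
ee_pos: [0.2592, 0.5011, 0.2497]
tcp_rot: [-0.0, 0.051, 0.999, -0.0]
contact_force: [0.5, -0.3, -0.0]
grip_width: 0.0516
time: 1.35
ee_pos: [0.3702, 0.3041, 0.2403]
tcp_rot: [0.0, 0.051, 0.999, 0.0]
contact_force: [1.4, -0.2, 0.3]
grip_width: 0.0514
time: 1.98
ee_pos: [0.4147, 0.2278, 0.0975]
tcp_rot: [-0.003, 0.051, 0.999, -0.002]
contact_force: [-0.5, 0.0, 0.6]
grip_width: 0.0509
turn deg (tool) [-0.2  -0.33 -0.01] then shift mm in target axes [-2.2  0.7 61.5] t 1.975
[-0.11620854 -0.01969402]
```

View pics/p1.png

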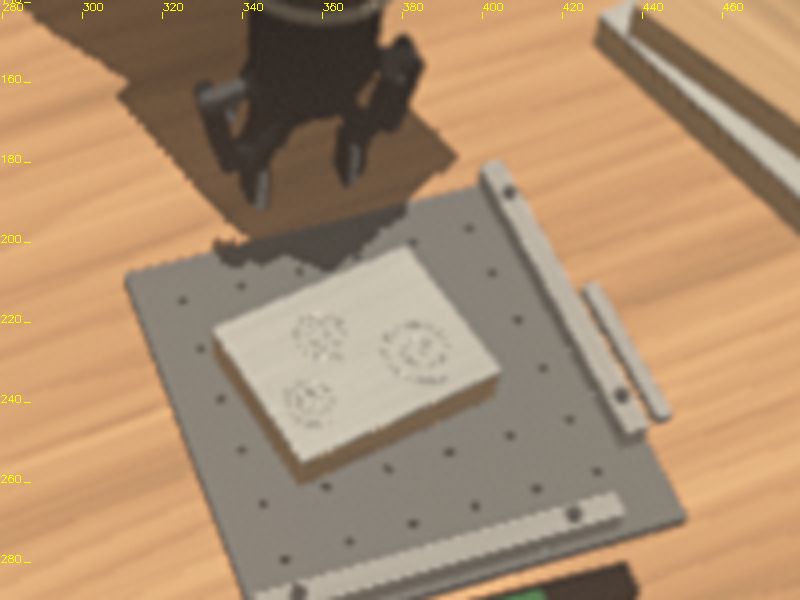

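The gripper is behind the near side of the panel (near edge about (213,330)→(408,245)) and clear of the fences. I'll descend and push.

```bash
N='"delta_rot":[[0,0,0],[0,0,0],[0,0,0],[0,0,0],[0,0,0]]'
python3 -m creep '{"xyz":[[0,0,30],[0,0,25],[0,0,7],[0,0,0],[-6,0,0]],"delta_rot":[[0,0,0],[0,0,0],[0,0,0],[0,0,0],[0,0,0]]}' && python3 -m creep '{"xyz":[[-10,0,0],[-10,0,0],[-10,0,0],[-8,0,0],[-8,0,0]],"delta_rot":[[0,0,0],[0,0,0],[0,0,0],[0,0,0],[0,0,0]]}' && python3 -m creep '{"xyz":[[-8,0,0],[-8,0,0],[-8,0,0],[-8,0,0],[-8,0,0]],"delta_rot":[[0,0,0],[0,0,0],[0,0,0],[0,0,0],[0,0,0]]}'
python3 -c "
from h import *
s=manip.state(); print(w2b(s['ee_pos']),s['contact_force']); go([*b2w(-.001,-.019),.036],down(84.16))"
```

```text
time: 2.65
ee_pos: [0.4235, 0.2287, 0.0393]
tcp_rot: [0.001, 0.051, 0.999, 0.0]
contact_force: [0.2, 0.2, -0.3]
grip_width: 0.0511
time: 3.28
ee_pos: [0.4689, 0.2236, 0.0379]
tcp_rot: [-0.0, 0.051, 0.999, -0.0]
contact_force: [-2.9, 0.8, 2.5]
grip_width: 0.0513
time: 3.9
ee_pos: [0.5091, 0.2196, 0.0379]
tcp_rot: [0.0, 0.051, 0.999, 0.0]
contact_force: [-1.0, 0.2, -1.1]
grip_width: 0.0514
[-0.0215231  -0.01825772] [-0.98410851  0.21985989 -1.11671979]
turn deg (tool) [0.   0.01 0.  ] then shift mm in target axes [-20.5  -0.7   1.9] t 3.9
```

```bash
python3 -m creep '{"xyz":[[-5,0,0],[-4,0,0],[-4,0,0],[-3,0,0],[0,0,0]],"delta_rot":[[0,0,0],[0,0,0],[0,0,0],[0,0,0],[0,0,0]]}' && python3 -m creep '{"xyz":[[-2,0,0],[0,0,0]],"delta_rot":[[0,0,0],[0,0,0]]}'&& python3 -m creep '{"xyz":[[-1.5,0,0],[0,0,0]],"delta_rot":[[0,0,0],[0,0,0]]}'
python3 -c "
from h import *
s=manip.state(); print(w2b(s['ee_pos']),s['contact_force'],s['ft_torque'])
crop('top','pics/p2.png',160,195,310,340,4)"
```

```text
time: 4.53
ee_pos: [0.5248, 0.2181, 0.038]
tcp_rot: [0.0, 0.051, 0.999, 0.0]
contact_force: [-0.7, -0.2, -0.4]
grip_width: 0.0511
time: 4.78
ee_pos: [0.5263, 0.2178, 0.038]
tcp_rot: [-0.0, 0.051, 0.999, 0.0]
contact_force: [-1.5, 0.8, 0.7]
grip_width: 0.0511
time: 5.03
ee_pos: [0.5279, 0.2176, 0.038]
tcp_rot: [0.0, 0.051, 0.999, -0.0]
contact_force: [-2.2, 0.2, 2.1]
grip_width: 0.0514
[-0.00259694 -0.01827162] [-2.23148789  0.19963546  2.13028459] [-0.04226048  0.34915583 -0.08267084]
```

View pics/p2.png

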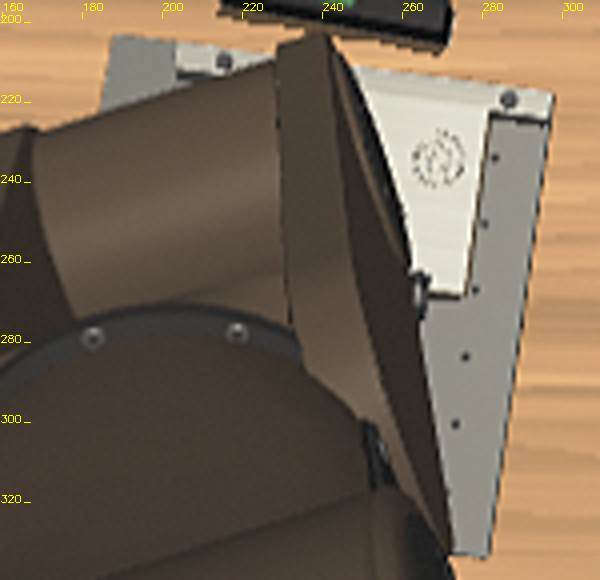

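The panel's far edge is at the far fence (about (490,105)) and looks nearly parallel. I'll press on in small steps until I see force.

```bash
for i in 1; do python3 -m creep '{"xyz":[[-1.5,0,0],[0,0,0]],"delta_rot":[[0,0,0],[0,0,0]]}'; python3 -m creep '{"xyz":[[-1.5,0,0],[0,0,0]],"delta_rot":[[0,0,0],[0,0,0]]}'; done
python3 -c "
from h import *
s=manip.state(); print(w2b(s['ee_pos']),s['contact_force'],s['ft_torque'])"
```

```text
time: 5.32
ee_pos: [0.5282, 0.2175, 0.0379]
tcp_rot: [-0.001, 0.051, 0.999, -0.0]
contact_force: [-9.0, 3.0, 6.7]
grip_width: 0.0514
time: 5.58
ee_pos: [0.5283, 0.2174, 0.0378]
tcp_rot: [-0.002, 0.051, 0.999, -0.0]
contact_force: [-16.6, 7.1, 12.6]
grip_width: 0.0514
[-0.00212172 -0.01845566] [-16.62841395   7.05845895  12.58303292] [ 1.09083068  2.55316673 -0.07873375]
```

```bash
python3 -m creep '{"xyz":[[10,0,0],[20,0,0],[0,0,-40],[0,0,-50],[0,0,-20]],"delta_rot":[[0,0,0],[0,0,0],[0,0,0],[0,0,0],[0,0,0]]}' && python3 -m creep '{"xyz":[[0,0,0],[0,0,0],[0,0,0],[0,0,0],[0,0,0]],"delta_rot":[[0,0,10],[0,0,10],[0,0,10],[0,0,10],[0,0,10]]}' && python3 -m creep '{"xyz":[[0,0,0],[0,0,0],[0,0,0],[0,0,0],[0,0,0]],"delta_rot":[[0,0,10],[0,0,10],[0,0,10],[0,0,10],[0,0,0]]}' 
python3 -c "
from h import *
s=manip.state(); print(w2b(s['ee_pos']), w2b(at('top',276,269,.042)))
go([*b2w(.065,-.125),.038],down(-5.84))"
```

```text
time: 6.2
ee_pos: [0.5022, 0.2208, 0.1507]
tcp_rot: [0.002, 0.051, 0.999, 0.001]
contact_force: [1.3, -0.1, -0.4]
grip_width: 0.0515
time: 6.82
ee_pos: [0.5012, 0.2204, 0.1481]
tcp_rot: [0.0, 0.471, 0.882, 0.0]
contact_force: [-0.1, -0.7, -0.1]
grip_width: 0.0511
time: 7.45
ee_pos: [0.5011, 0.2204, 0.148]
tcp_rot: [0.0, 0.742, 0.671, 0.0]
contact_force: [0.1, -0.6, 0.4]
grip_width: 0.051
[-0.02950954 -0.01820582] [ 0.00588551 -0.10051279]
turn deg (tool) [ 0.04 -0.01  0.05] then shift mm in target axes [-106.8   94.5  110. ] t 7.45
```

```bash
python3 -m creep '{"xyz":[[-32,24,0],[-32,24,0],[-32,24,0],[-31,22,20],[0,0,40]],"delta_rot":[[0,0,0],[0,0,0],[0,0,0],[0,0,0],[0,0,0]]}' && python3 -m creep '{"xyz":[[0,0,40],[0,0,10],[0,0,0],[8,0,0],[8,0,0]],"delta_rot":[[0,0,0],[0,0,0],[0,0,0],[0,0,0],[0,0,0]]}' && python3 -m creep '{"xyz":[[8,0,0],[8,0,0],[8,0,0],[8,0,0],[8,0,0]],"delta_rot":[[0,0,0],[0,0,0],[0,0,0],[0,0,0],[0,0,0]]}' && python3 -m creep '{"xyz":[[8,0,0],[8,0,0],[8,0,0],[8,0,0],[8,0,0]],"delta_rot":[[0,0,0],[0,0,0],[0,0,0],[0,0,0],[0,0,0]]}' 
python3 -c "
from h import *
s=manip.state(); print(w2b(s['ee_pos']))"
```

```text
time: 8.07
ee_pos: [0.5845, 0.0824, 0.0887]
tcp_rot: [0.002, 0.741, 0.671, 0.002]
contact_force: [0.5, 0.5, -1.0]
grip_width: 0.051
time: 8.7
ee_pos: [0.5841, 0.1012, 0.0394]
tcp_rot: [0.001, 0.742, 0.67, 0.001]
contact_force: [1.1, 0.3, -0.1]
grip_width: 0.0513
time: 9.32
ee_pos: [0.5873, 0.1406, 0.038]
tcp_rot: [0.0, 0.742, 0.67, -0.0]
contact_force: [0.0, -3.5, 2.4]
grip_width: 0.051
time: 9.95
ee_pos: [0.5913, 0.1805, 0.038]
tcp_rot: [-0.0, 0.742, 0.67, -0.0]
contact_force: [-0.8, -4.0, 3.3]
grip_width: 0.0514
[ 0.06430382 -0.04873025]
```

```bash
python3 -m creep '{"xyz":[[5,0,0],[4,0,0],[0,0,0]],"delta_rot":[[0,0,0],[0,0,0],[0,0,0]]}' && python3 -m creep '{"xyz":[[2,0,0],[0,0,0]],"delta_rot":[[0,0,0],[0,0,0]]}' ; python3 -m creep '{"xyz":[[2,0,0],[0,0,0]],"delta_rot":[[0,0,0],[0,0,0]]}' 
python3 -c "
from h import *
s=manip.state(); print(w2b(s['ee_pos']))"
```

```text
time: 10.32
ee_pos: [0.5923, 0.1893, 0.0379]
tcp_rot: [-0.0, 0.742, 0.67, 0.0]
contact_force: [-0.6, -0.2, 0.6]
grip_width: 0.0513
time: 10.58
ee_pos: [0.5924, 0.191, 0.0379]
tcp_rot: [-0.0, 0.742, 0.67, 0.0]
contact_force: [-0.1, 0.0, -0.4]
grip_width: 0.0515
time: 10.82
ee_pos: [0.5927, 0.193, 0.038]
tcp_rot: [-0.0, 0.742, 0.67, 0.0]
contact_force: [-0.4, 0.5, -0.2]
grip_width: 0.0511
[ 0.06433804 -0.03614146]
```

```bash
python3 -m creep '{"xyz":[[1.5,0,0],[0,0,0]],"delta_rot":[[0,0,0],[0,0,0]]}' ; python3 -m creep '{"xyz":[[1.5,0,0],[0,0,0]],"delta_rot":[[0,0,0],[0,0,0]]}' |tail -4;  python3 -m creep '{"xyz":[[1.5,0,0],[0,0,0]],"delta_rot":[[0,0,0],[0,0,0]]}' |tail -4
python3 -c "
from h import *
s=manip.state(); print(w2b(s['ee_pos']),s['ft_torque'])"
```

```text
time: 11.08
ee_pos: [0.5928, 0.1945, 0.038]
tcp_rot: [0.0, 0.742, 0.67, 0.0]
contact_force: [-0.2, -0.2, -0.0]
grip_width: 0.0514
ee_pos: [0.5927, 0.1951, 0.038]
tcp_rot: [0.0, 0.742, 0.67, -0.001]
contact_force: [-0.6, -11.0, 2.6]
grip_width: 0.0511
ee_pos: [0.5925, 0.1952, 0.038]
tcp_rot: [0.0, 0.742, 0.67, -0.001]
contact_force: [-0.7, -24.4, 6.5]
grip_width: 0.0511
[ 0.06400237 -0.03396287] [-3.83389342 -0.09577516 -0.30974899]
```

```bash
python3 -m creep '{"xyz":[[-5,0,0],[-25,0,0],[0,0,-50],[-40,-20,-50],[-50,-20,-50]],"delta_rot":[[0,0,0],[0,0,0],[0,0,0],[0,0,0],[0,0,0]]}' && python3 -m creep '{"xyz":[[-60,0,0],[-60,0,0],[0,0,0]],"delta_rot":[[0,0,0],[0,0,0],[0,0,0]]}' 
python3 -c "
from h import *
i=manip.snapshot('top'); j=manip.snapshot('scene'); cv2.imwrite('pics/raw3t.png',i);cv2.imwrite('pics/raw3s.png',j)
crop('top','pics/a.png',165,195,305,295,5,i);crop('scene','pics/c.png',330,170,470,300,3,j)
a=cv2.imread('pics/a.png')[:, :];c=cv2.imread('pics/c.png');print(a.shape,c.shape)
a=cv2.resize(a,None,fx=.55,fy=.55)
cv2.imwrite('pics/p3.png',cv2.resize(cv2.imread('pics/a.png'),(700,500)))
s=manip.state();print(s['joint_positions'])
"
```

```text
time: 12.2
ee_pos: [0.546, 0.0915, 0.1786]
tcp_rot: [0.0, 0.742, 0.671, 0.0]
contact_force: [0.3, -0.1, 0.1]
grip_width: 0.0513
time: 12.58
ee_pos: [0.534, -0.031, 0.1775]
tcp_rot: [0.0, 0.744, 0.669, 0.0]
contact_force: [-0.9, 0.5, 0.4]
grip_width: 0.0514
(500, 700, 3) (390, 420, 3)
[-1.09241606e-01  4.11744629e-01  1.93360736e+00  4.01160974e-04
  7.95915916e-01 -5.78391221e-03]
```

View pics/p3.png

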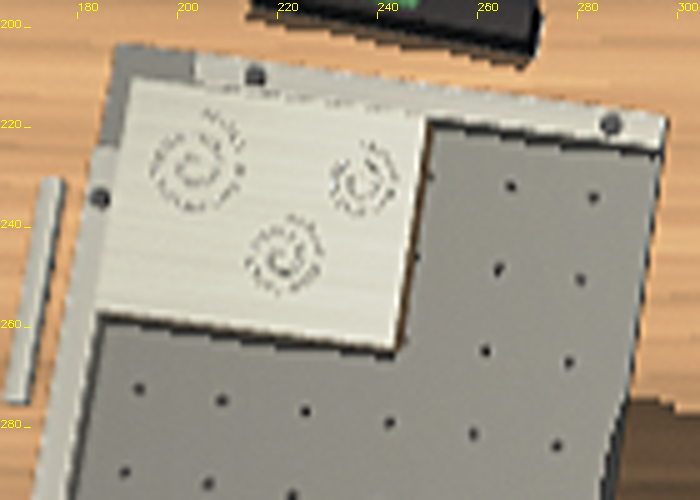

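The panel sits in the corner, with its edges along both fences: the far seam runs (130,85)–(430,120) and the left seam (125,85)–(98,315). I'll press once more toward the far fence, since the sideways slide could have opened a small gap.

```bash
python3 -m creep '{"xyz":[[0,0,0],[0,0,0],[0,0,0],[0,0,0],[0,0,0]],"delta_rot":[[0,0,-10],[0,0,-10],[0,0,-10],[0,0,-10],[0,0,-10]]}' >/dev/null&& python3 -m creep '{"xyz":[[0,0,0],[0,0,0],[0,0,0],[0,0,0],[17,55,0]],"delta_rot":[[0,0,-10],[0,0,-10],[0,0,-10],[0,0,-9.5],[0,0,0]]}' >/dev/null&& python3 -m creep '{"xyz":[[15,55,0],[15,55,0],[15,55,0],[5,55,20],[2,35,20]],"delta_rot":[[0,0,0],[0,0,0],[0,0,0],[0,0,0],[0,0,0]]}' 
python3 -c "
from h import *
print(w2b(manip.state()['ee_pos'])); go([*b2w(-.03,.045),.038],down(84.16))"
```

```text
time: 14.55
ee_pos: [0.499, 0.2924, 0.1368]
tcp_rot: [0.0, 0.053, 0.999, 0.0]
contact_force: [0.8, -0.4, 0.1]
grip_width: 0.0512
[-0.03895964  0.05320835]
turn deg (tool) [ 0.06  0.05 -0.29] then shift mm in target axes [-9.  -8.2 98.8] t 14.55
```

```bash
python3 -m creep '{"xyz":[[4,-8,30],[0,0,50],[0,0,19],[0,0,0],[-10,0,0]],"delta_rot":[[0,0,-0.3],[0,0,0],[0,0,0],[0,0,0],[0,0,0]]}' && python3 -m creep '{"xyz":[[-10,0,0],[-10,0,0],[-6,0,0],[-3,0,0],[0,0,0]],"delta_rot":[[0,0,0],[0,0,0],[0,0,0],[0,0,0],[0,0,0]]}' 
python3 -c "
from h import *
print(w2b(manip.state()['ee_pos']))"
```

```text
time: 15.18
ee_pos: [0.5049, 0.2806, 0.0388]
tcp_rot: [0.0, 0.052, 0.999, 0.0]
contact_force: [-0.0, -0.8, 0.2]
grip_width: 0.0514
time: 15.8
ee_pos: [0.5338, 0.2764, 0.0381]
tcp_rot: [-0.0, 0.053, 0.999, -0.0]
contact_force: [-0.6, -1.0, 0.0]
grip_width: 0.051
[-0.00267211  0.04081179]
```

```bash
python3 -m creep '{"xyz":[[-1.5,0,0],[0,0,0]],"delta_rot":[[0,0,0],[0,0,0]]}' |tail -4 ; python3 -m creep '{"xyz":[[-1.5,0,0],[0,0,0]],"delta_rot":[[0,0,0],[0,0,0]]}' |tail -4
python3 -c "
from h import *
print(w2b(manip.state()['ee_pos']))"
```

```text
ee_pos: [0.535, 0.2763, 0.038]
tcp_rot: [-0.0, 0.053, 0.999, -0.0]
contact_force: [-1.5, -0.5, 0.0]
grip_width: 0.0514
ee_pos: [0.5353, 0.2762, 0.038]
tcp_rot: [-0.001, 0.053, 0.999, -0.0]
contact_force: [-9.7, 2.6, 5.2]
grip_width: 0.0514
[-0.00118192  0.04076973]
```

Contact with the far fence is confirmed again. I'll retreat, rotate toward the valve's yaw and take new pictures.

```bash
python3 -m creep '{"xyz":[[6,0,0],[30,0,0],[20,0,-50],[0,-40,-60],[0,-50,-50]],"delta_rot":[[0,0,0],[0,0,0],[0,0,0],[0,0,0],[0,0,0]]}' >/dev/null&& python3 -m creep '{"xyz":[[0,-60,0],[0,-60,0],[0,-60,0],[0,-60,0],[0,0,0]],"delta_rot":[[0,0,0],[0,0,0],[0,0,0],[0,0,0],[0,0,0]]}'
python3 - <<'E'
from h import *
i=manip.snapshot('top'); j=manip.snapshot('scene'); cv2.imwrite('pics/raw4t.png',i);cv2.imwrite('pics/raw4s.png',j)
s=cv2.imread("pics/scene0.png")
crop('top','pics/a.png',165,195,265,275,5,i);crop('scene','pics/c.png',140,225,240,345,5,s)
a=cv2.imread('pics/a.png');c=cv2.imread('pics/c.png'); H=600
a=cv2.copyMakeBorder(a,0,H-len(a),0,0,0); c=cv2.copyMakeBorder(c,0,H-len(c),0,0,0)
o=np.hstack([a,c]);print(o.shape); cv2.imwrite('pics/p4.png',cv2.resize(o,None,fx=.8,fy=.8))
E
```

```text
time: 17.55
ee_pos: [0.4472, -0.0385, 0.1845]
tcp_rot: [0.0, 0.055, 0.998, -0.0]
contact_force: [0.1, 0.4, 0.8]
grip_width: 0.0515
(600, 1000, 3)
```

View pics/p4.png

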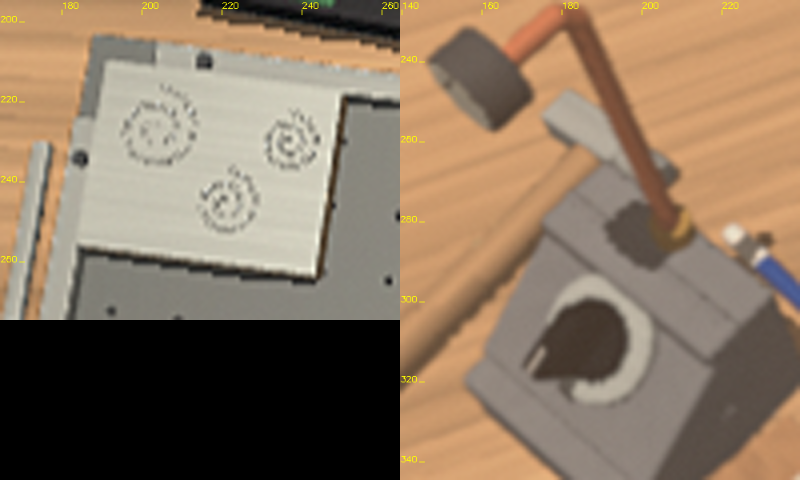

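The panel is flush, with no visible gap at either seam. The knob's raised bar has a light end mark at about scene (174,315), left of the ring centre (188,309). I'll triangulate the slope's corners and compare with projected bar angles.

```bash
cat > box.py <<'E'
from h import *
t=lambda x,y:(365+x/2.667-.3,180+y/2.667-.3); s=lambda x,y:(140+(x-400)/4-.4,225+y/4-.4)
def tri(a,c):
    o1,d1=ray("top",*t(*a)); o2,d2=ray("scene",*s(*c))
    k=np.linalg.lstsq(np.c_[d1,-d2],o2-o1,rcond=None)[0]; p1=o1+k[0]*d1;p2=o2+k[1]*d2
    return (p1+p2)/2,np.linalg.norm(p1-p2)
if __name__=="__main__":
    V={}
    for n,a,c in[("D back -y",(102,150),(775,295)),("C crease -y",(150,127),(712,362)),("B crease +y",(214,267),(545,230)),("low -y",(192,108),(638,475)),("low +y",(262,243),(468,378)),("ring",(207,184),(591,340)),("gauge",(279,148),(480,78))]:
        V[n],e=tri(a,c); print(n,V[n].round(4),round(e,4))
    yaw=np.radians(115); ex=np.array([np.cos(yaw),np.sin(yaw),0]); ey=np.array([-ex[1],ex[0],0])
    n=np.cos(.6109)*np.array([0,0,1])-np.sin(.6109)*ex; up=np.cos(.6109)*ex+np.sin(.6109)*np.array([0,0,1])
    c=V["ring"]
    f=lambda P:[ (round(400+4*(u+.4-140)),round(4*(v+.4-225))) for u,v in proj("scene",np.array(P))]
    print("axis h=0,20,40",f([c,c+.02*n,c+.04*n]))
    for a in range(-20,100,20):
        d=np.cos(np.radians(a))*up-np.sin(np.radians(a))*ey
        print(a,"bar ends h=15,35:",f([c+h*n+k*.022*d for h in(.015,.035) for k in(1,-1)]))
E
python3 box.py
```

```text
D back -y [ 0.6018 -0.1457  0.1078] 0.0028
C crease -y [ 0.6227 -0.1866  0.1041] 0.0031
B crease +y [ 0.5073 -0.2449  0.0932] 0.0041
low -y [ 0.6473 -0.2378  0.0617] 0.0058
low +y [ 0.5344 -0.3134  0.0186] 0.0116
ring [ 0.5776 -0.2401  0.0883] 0.0012
gauge [ 0.5718 -0.2248  0.3165] 0.0003
axis h=0,20,40 [(592, 340), (566, 342), (539, 343)]
-20 bar ends h=15,35: [(583, 300), (563, 383), (557, 300), (536, 385)]
0 bar ends h=15,35: [(594, 306), (552, 376), (567, 307), (525, 378)]
20 bar ends h=15,35: [(602, 317), (544, 365), (575, 318), (517, 367)]
40 bar ends h=15,35: [(606, 331), (540, 351), (580, 333), (513, 353)]
60 bar ends h=15,35: [(607, 346), (539, 336), (581, 348), (512, 338)]
80 bar ends h=15,35: [(603, 361), (543, 322), (577, 363), (516, 323)]
```

```bash
python3 - <<'E'
from h import *
s=cv2.imread("pics/scene0.png"); j=cv2.imread("pics/raw4s.png"); t=cv2.imread("pics/top0.png")
def g(im,x0,y0,w,h,f):
    o=cv2.resize(im[y0:y0+h,x0:x0+w],None,fx=f,fy=f,interpolation=cv2.INTER_CUBIC)
    return np.clip(255*(o/255.)**.5,0,255).astype(np.uint8)
cv2.imwrite("pics/p5.png",np.hstack([g(s,165,285,40,50,10),g(t,415,225,40,50,10)]))
E
```

```text
(no output)
```

View pics/p5.png

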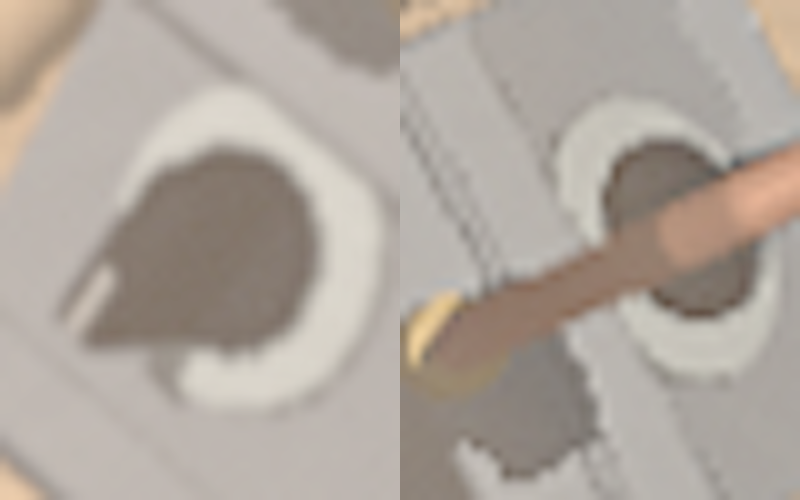

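The blob and strip line up with bar angle ≈0 (strip slope 1.5 against a predicted 1.67 at 0°). I'll travel over the gauge at z≈0.42 to the front of the valve and turn to its yaw on the way.

```bash
cat >> h.py <<'E'
KC=np.array([.5776,-.2401,.0895]); yv=np.radians(115)
EX=np.array([np.cos(yv),np.sin(yv),0]); EY=np.array([-EX[1],EX[0],0])
NN=np.cos(np.radians(35))*np.array([0,0,1])-np.sin(np.radians(35))*EX
RV=R.from_matrix(np.c_[np.cross(-EY,-NN),-EY,-NN])
E
python3 -m creep '{"xyz":[[0,0,-60],[0,0,-60],[0,0,-60],[0,0,-50],[0,0,0]],"delta_rot":[[0,0,10],[0,0,10],[0,0,10],[0,0,10],[0,0,10]]}' && python3 -m creep '{"xyz":[[0,0,0],[0,0,0]],"delta_rot":[[0,0,8.7],[0,0,0]]}' 0.45
python3 -c "
from h import *
go([.6255,-.36,.41],down(25)); go(KC+.16*NN,RV);print(KC+.16*NN, RV.as_matrix())
print(np.degrees((down(25).inv()*RV).as_rotvec()))"
```

```text
time: 18.27
ee_pos: [0.4493, -0.0335, 0.4182]
tcp_rot: [0.003, 0.471, 0.882, 0.001]
contact_force: [0.9, -0.3, -2.4]
grip_width: 0.0515
time: 18.52
ee_pos: [0.4477, -0.0336, 0.4143]
tcp_rot: [0.0, 0.534, 0.845, 0.0]
contact_force: [-0.5, -0.5, 0.3]
grip_width: 0.0385
turn deg (tool) [ 0.01 -0.    0.44] then shift mm in target axes [-371.    23.2    4.3] t 18.525
turn deg (tool) [-0.12 35.    0.43] then shift mm in target axes [-384.6   30.5  -32.8] t 18.525
[ 0.61638462 -0.32327389  0.22056433] [[-3.46188613e-01  9.06307787e-01 -2.42403877e-01]
 [ 7.42403877e-01  4.22618262e-01  5.19836791e-01]
 [ 5.73576436e-01 -5.55111512e-17 -8.19152044e-01]]
[0.00000000e+00 3.50000000e+01 1.29222003e-14]
```

```bash
python3 -m creep '{"xyz":[[-50,4,0],[-55,4,0],[-55,4,0],[-55,4,0],[-55,4,0]],"delta_rot":[[0,0,0],[0,0,0],[0,0,0],[0,0,0],[0,0,0]]}' >/dev/null && python3 -m creep '{"xyz":[[-55,3,0],[-46,0,0],[0,0,0],[0,0,0],[0,0,0]],"delta_rot":[[0,0,0],[0,0,0],[0,7,0],[0,7,0],[0,7,0]]}' && python3 -m creep '{"xyz":[[0,0,0],[0,0,0],[0,0,0]],"delta_rot":[[0,7,0],[0,7,0],[0,0,0]]}'
python3 -c "
from h import *
print(manip.state()['joint_positions']); go(KC+.13*NN,RV)"
```

```text
time: 19.77
ee_pos: [0.6275, -0.3597, 0.4142]
tcp_rot: [-0.155, 0.524, 0.832, 0.099]
contact_force: [0.2, 0.1, -0.9]
grip_width: 0.0386
time: 20.15
ee_pos: [0.6274, -0.361, 0.4102]
tcp_rot: [-0.256, 0.509, 0.806, 0.161]
contact_force: [0.0, 0.1, -0.6]
grip_width: 0.0383
[-0.68496124  0.85912997  0.65836763  0.30331785  2.17049694 -1.02643767]
turn deg (tool) [-0.26 -0.24  0.31] then shift mm in target axes [-76.9   6.  207.7] t 20.15
```

```bash
python3 -m creep '{"xyz":[[-38,3,0],[-39,3,30],[0,0,60],[0,0,60],[0,0,58]],"delta_rot":[[0,0,0],[0,0,0],[0,0,0],[0,0,0],[0,0,0]]}' >/dev/null && python3 -m creep '{"xyz":[[0,0,30],[0,0,30],[0,0,0],[0,0,0]],"delta_rot":[[0,0,0.3],[0,0,0],[0,0,0],[0,0,0]]}'
python3 -c "
from h import *
go(KC+.037*NN,RV); j=manip.snapshot('scene');t=manip.snapshot('top')
a=cv2.resize(j[240:360,130:230],None,fx=4,fy=4,interpolation=2); b=cv2.resize(t[190:310,385:485],None,fx=4,fy=4,interpolation=2)
o=np.hstack([a,b]);cv2.imwrite('pics/p6.png',np.clip(255*(o/255.)**.6,0,255).astype(np.uint8))"
```

```text
time: 21.28
ee_pos: [0.5968, -0.2802, 0.1576]
tcp_rot: [-0.253, 0.512, 0.805, 0.16]
contact_force: [0.1, 0.1, 1.3]
grip_width: 0.0382
turn deg (tool) [-0.11  0.19  0.06] then shift mm in target axes [-2.7 -0.4 44.3] t 21.275
```

View pics/p6.png

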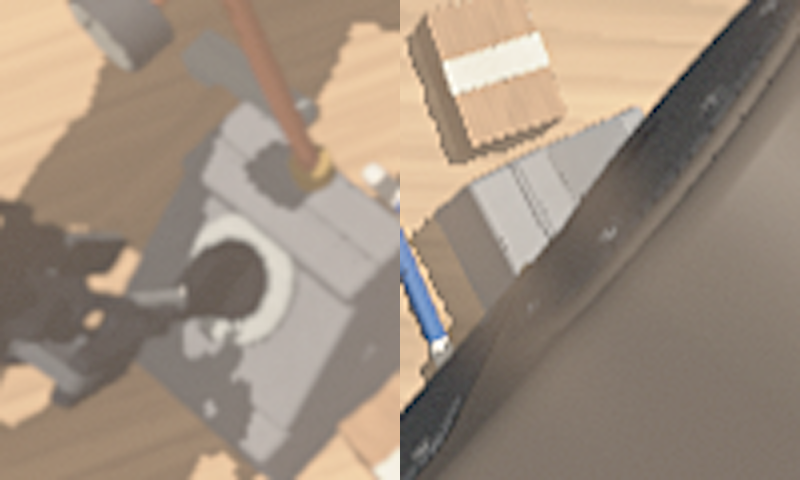

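Two fingertips straddle the knob's bar (tips near (130,245) and (185,293)). The top view is blocked by the arm. I'll advance along the axis and watch the force.

```bash
python3 -m creep '{"xyz":[[-3,0,10],[0,0,10],[0,0,6],[0,0,0]],"delta_rot":[[0,0,0],[0,0,0],[0,0,0],[0,0,0]]}' && python3 -m creep '{"xyz":[[0,0,8],[0,0,4],[0,0,4],[0,0,0],[0,0,0]],"delta_rot":[[0,0,0],[0,0,0],[0,0,0],[0,0,0],[0,0,0]]}'
python3 -c "
from h import *
go(KC+.03*NN,RV)"
```

```text
time: 21.88
ee_pos: [0.5902, -0.2681, 0.1324]
tcp_rot: [-0.255, 0.513, 0.804, 0.161]
contact_force: [-0.4, -0.3, -0.5]
grip_width: 0.0388
time: 22.5
ee_pos: [0.5867, -0.2603, 0.12]
tcp_rot: [-0.254, 0.513, 0.804, 0.161]
contact_force: [-0.3, -0.6, 0.3]
grip_width: 0.0383
turn deg (tool) [-0.12  0.   -0.08] then shift mm in target axes [0.7 0.2 7.7] t 22.5
```

```bash
python3 -m creep '{"xyz":[[0,0,0],[0,0,0],[0,0,0],[0,0,0],[0,0,0]],"delta_rot":[[0,0,0],[0,0,0],[0,0,0],[0,0,0],[0,0,0]]}' 0 40; python3 -m creep '{"xyz":[[0,0,0],[0,0,0]],"delta_rot":[[0,0,0],[0,0,0]]}'; python3 -c "
from h import *
print(manip.state()['ft_torque'])"
```

```text
time: 23.12
ee_pos: [0.5893, -0.2594, 0.1207]
tcp_rot: [-0.252, 0.513, 0.804, 0.162]
contact_force: [17.0, 8.7, 3.8]
grip_width: 0.0131
time: 23.38
ee_pos: [0.5893, -0.2593, 0.1207]
tcp_rot: [-0.252, 0.513, 0.804, 0.162]
contact_force: [17.0, 8.0, 3.0]
grip_width: 0.0127
[ 0.89338985 -1.89961861 -1.63337061]
```

The bar is gripped at 12.7 mm wide. The 19 N side load along tool +y means the axis lies about 3 mm that way, so I'll relieve it first and then turn.

```bash
python3 -m creep '{"xyz":[[0,2,0],[0,1.5,0],[0,0,0]],"delta_rot":[[0,0,0],[0,0,0],[0,0,0]]}' - 60; python3 -m creep '{"xyz":[[0,0,0],[0,0,0],[0,0,0],[0,0,0]],"delta_rot":[[0,0,5],[0,0,6],[0,0,6],[0,0,0]]}'; python3 -c "
from h import *
s=manip.state();r=Q(s['tcp_rot'])
print('tool F',r.inv().apply(s['contact_force']),r.inv().apply(s['ft_torque'])); go(s['ee_pos'],RV)"
```

```text
time: 23.75
ee_pos: [0.5898, -0.2592, 0.1207]
tcp_rot: [-0.254, 0.513, 0.804, 0.16]
contact_force: [-1.1, -3.1, 8.5]
grip_width: 0.0125
time: 24.25
ee_pos: [0.5891, -0.2594, 0.1208]
tcp_rot: [-0.276, 0.626, 0.719, 0.12]
contact_force: [-6.0, -3.9, 11.2]
grip_width: 0.0128
tool F [ 3.24481311 -8.45274365 -9.71841363] [ 2.03307476 -0.10550945  0.02282565]
turn deg (tool) [ -0.2    0.02 -17.19] then shift mm in target axes [0. 0. 0.] t 24.25
```

```bash
python3 -m creep '{"xyz":[[0,-1,0],[0,0,0],[0,0,0],[0,0,0]],"delta_rot":[[0,0,8],[0,0,8],[0,0,8],[0,0,0]]}'; python3 -c "
from h import *
s=manip.state();r=Q(s['tcp_rot'])
print('tool F',r.inv().apply(s['contact_force']),r.inv().apply(s['ft_torque'])); go(s['ee_pos'],RV);print(s['joint_positions'])"
```

```text
time: 24.75
ee_pos: [0.5879, -0.2594, 0.1212]
tcp_rot: [-0.295, 0.762, 0.573, 0.06]
contact_force: [-7.2, -4.4, 12.6]
grip_width: 0.0123
tool F [ -0.65223926 -10.57818879 -10.85378848] [ 2.19726256 -0.60518249  0.01150449]
turn deg (tool) [-2.200e-01  3.000e-02 -4.122e+01] then shift mm in target axes [0. 0. 0.] t 24.75
[-0.61801018  0.88678984  1.30268137  0.28478863  1.50427439 -0.43603549]
```

```bash
python3 -m creep '{"xyz":[[0,-1,-1],[0,-0.5,-0.5],[0,0,0],[0,0,0]],"delta_rot":[[0,0,8],[0,0,8],[0,0,8],[0,0,0]]}'; python3 -c "
from h import *
s=manip.state();r=Q(s['tcp_rot'])
print('tool F',r.inv().apply(s['contact_force']),r.inv().apply(s['ft_torque'])); go(s['ee_pos'],RV)"; python3 -m creep '{"xyz":[[0,-0.5,0],[0,0,0],[0,0,0]],"delta_rot":[[0,0,6],[0,0,6],[0,0,0]]}'; python3 -c "
from h import *
s=manip.state();r=Q(s['tcp_rot'])
print('tool F',r.inv().apply(s['contact_force']),r.inv().apply(s['ft_torque'])); go(s['ee_pos'],RV)"
```

```text
time: 25.25
ee_pos: [0.5868, -0.2589, 0.1219]
tcp_rot: [-0.302, 0.865, 0.402, -0.003]
contact_force: [-5.2, 1.6, 0.0]
grip_width: 0.0125
tool F [-2.34400117 -4.40313848  2.07955935] [ 0.96024704 -0.87191058 -0.00591315]
turn deg (tool) [-2.700e-01  2.000e-02 -6.524e+01] then shift mm in target axes [0. 0. 0.] t 25.25
time: 25.62
ee_pos: [0.5865, -0.2586, 0.1222]
tcp_rot: [-0.3, 0.902, 0.309, -0.034]
contact_force: [-5.6, 1.9, 2.0]
grip_width: 0.0127
tool F [-3.19384071 -5.36194431  0.74062661] [ 0.93054203 -0.90625314  0.03689304]
turn deg (tool) [-2.80e-01  3.00e-02 -7.72e+01] then shift mm in target axes [0. 0. 0.] t 25.625
```

```bash
python3 -m creep '{"xyz":[[0,0,0],[0,0,0]],"delta_rot":[[0,0,4],[0,0,0]]}' >/dev/null; cat > f.py <<'E'
from h import *
s=manip.state();r=Q(s['tcp_rot'])
print('tool F',r.inv().apply(s['contact_force']).round(1),r.inv().apply(s['ft_torque']).round(3)); go(s['ee_pos'],RV)
E
python3 f.py;  python3 -m creep '{"xyz":[[0,0,0],[0,0,0]],"delta_rot":[[0,0,4],[0,0,0]]}' >/dev/null; python3 f.py;python3 -m creep '{"xyz":[[0,0,0],[0,0,0]],"delta_rot":[[0,0,3],[0,0,0]]}' >/dev/null; python3 f.py
```

```text
tool F [-0.  -4.8  2.6] [ 0.532 -0.4   -1.406]
turn deg (tool) [-2.400e-01  4.000e-02 -8.109e+01] then shift mm in target axes [0. 0. 0.] t 25.875
tool F [-2.7 -4.9  3.3] [ 0.511 -0.463 -2.611]
turn deg (tool) [-2.300e-01  7.000e-02 -8.504e+01] then shift mm in target axes [0. 0. 0.] t 26.125
tool F [-3.1 -4.6  2.9] [ 0.457 -0.63  -3.553]
turn deg (tool) [ -0.24   0.09 -87.98] then shift mm in target axes [0. 0. 0.] t 26.375
```

End stop reached: the moment rises from 0 to 3.6 N m past about 80°. I'll open in place, so the knob isn't carried back, and retreat straight along the axis.

```bash
python3 -m creep '{"xyz":[[0,0,0],[0,0,0],[0,0,0],[0,0,0]],"delta_rot":[[0,0,0],[0,0,0],[0,0,0],[0,0,0]]}' 0.5 && python3 f.py && python3 -m creep '{"xyz":[[0,0,-10],[0,0,-30],[0,0,-55],[0,0,-55],[0,0,-55]],"delta_rot":[[0,0,0],[0,0,0],[0,0,0],[0,0,0],[0,0,0]]}' && python3 -m creep '{"xyz":[[0,-60,-40],[0,-60,-40],[0,-60,0],[0,-60,0],[0,0,0]],"delta_rot":[[0,0,0],[0,0,0],[0,0,0],[0,0,0],[0,0,0]]}'
python3 -c "
from h import *
go([0,0,0],RV)
j=manip.snapshot('scene');t=manip.snapshot('top');cv2.imwrite('pics/r7s.png',j);cv2.imwrite('pics/r7t.png',t)
a=cv2.resize(j[200:350,140:290],None,fx=3,fy=3,interpolation=2); b=cv2.resize(t[190:340,165:280],None,fx=3,fy=3,interpolation=2)
cv2.imwrite('pics/p7.png',np.hstack([a,b]))"
```

```text
time: 26.88
ee_pos: [0.5876, -0.2592, 0.1222]
tcp_rot: [-0.294, 0.927, 0.222, -0.061]
contact_force: [-1.0, -0.7, 0.1]
grip_width: 0.0428
tool F [-1.2  0.  -0.2] [-0.235 -0.034  0.038]
turn deg (tool) [ -0.09   0.09 -88.09] then shift mm in target axes [0. 0. 0.] t 26.875
time: 27.5
ee_pos: [0.6378, -0.3666, 0.2925]
tcp_rot: [-0.294, 0.928, 0.222, -0.061]
contact_force: [0.9, 0.2, -1.8]
grip_width: 0.0427
time: 28.12
ee_pos: [0.5694, -0.2363, 0.4804]
tcp_rot: [-0.292, 0.928, 0.224, -0.059]
contact_force: [0.2, -0.7, 0.2]
grip_width: 0.0427
turn deg (tool) [  0.2    0.25 -87.88] then shift mm in target axes [  97.1 -416.2  654.4] t 28.125
```

View pics/p7.png

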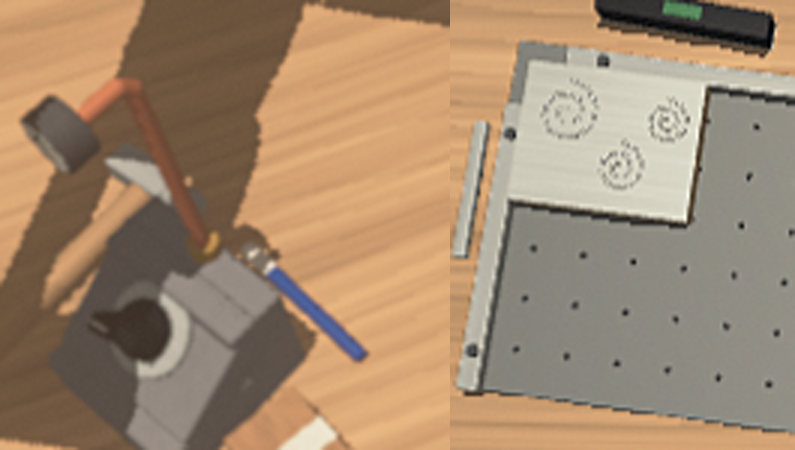

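The bar's raised end is now at about scene (172,307). That matches the prediction for 80° (169,306), where it was (172,318) before. The panel is still flush in the corner. Arm is clear, so I'm handing in.

```bash
python3 -c "
from h import *
print(manip.state()['contact_force']); print(manip.hand_in())"
```

```text
[ 0.00095066 -0.19715328 -0.13504026]
the job is handed in; nothing more can be done
None
```

I pushed the panel into the corner against both fences, turned the knob clockwise to its end stop, and handed the job in at about 28 s of the 72 s allowed.

- **Panel:** I pushed it with the open fingers to the far fence (about 18 N), then to the left fence (about 25 N), then pressed the far fence again (about 11 N). In the last pictures it sits square, with no visible gap at either seam.
- **Knob:** I gripped the bar square to the slope. It turned freely to about 80°, then the moment rose to 3.6 N m, which marks the end stop. I opened the gripper in place so the knob was not carried back, and in the last picture the bar matches the 80° prediction.
- **Hand-in:** The arm was clear of everything, with forces near zero. I never measured the bystanders again; those in the last crops looked unmoved, but the bottle was in neither crop.

**What disagreed:**
- **Far-fence contact:** The two presses met the far fence at positions about 1 mm apart, so my board angle is probably off by up to 1°. I took the panel as flush from the pressing forces and the pictures.
- **Knob position:** The knob's axis was about 3 mm from where I measured it, which put a 19 N side load on the grip. I relieved it before turning.
- **Tool overshoot:** The tool turned about 8° past the stop, through slip or flex in the grip.

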